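# Weigh a sample pot on the spring hook scale

### The job

Weigh the taller of the two sample pots: hang its stirrup on the hook of the spring scale and let the spring take the weight slowly, with no snatching, bouncing or over-pulling, then let go and keep off until it has hung there by itself, quite still, for a second and a half. Afterwards lift it off just as gently, so that the hook eases back up, and put the pot back upright, fully home in its own empty seat of the rack. Leave the other things where they are.

Things in the scene. Friction and masses are not known exactly. Their poses are not given: they have to be found in the camera images.
- tall_pot_knob (a point): Centre of the black round grip knob (18 mm diameter, 30 mm high) on top of the TALL sample pot, a rigid upright piece 122 mm high. The knob's centre is 107 mm above the foot and it can be gripped at any yaw; below the knob an 8 mm neck, 11 mm long, leads to the stirrup. z is the pot's own up axis. The pot weighs 0.18 to 0.75 kg, depending on what is in it, all low down.
- tall_pot_eye (a point): Inside top of the tall pot's steel stirrup (6 mm wire), where it hangs on a hook: 30.4 mm under the knob's centre, 76.6 mm above the foot, on the pot's axis. The window below it is 22 mm wide (along this frame's y) and 28 mm high down to the lid, its top an inverted V that centres itself on a hook; it is open through along x (the pot is the same either way round).
- tall_pot_foot (a point): Centre of the flat underside of the tall pot. The steel body is 40 mm in diameter (bottom edge chamfered 2.5 mm), the knurled aluminium lid 42 mm, the lid's top 48 mm above the foot.
- short_pot_knob (a point): Centre of the grip knob of the SHORT pot, a pot of the same make whose body is only 30 mm high to the lid's top (knob centre 89 mm above its foot). It stays in its seat.
- hook_seat (a point): Saddle of the scale's hook: the point on top of the wire where a stirrup comes to hang. It sinks with the spring; unloaded 165 mm above the desk. The hook is a level steel wire 6 mm thick. This frame's -x points out along it to the free end, +x back to the scale, z up. The saddle is a dip 8 mm long; behind it the wire's top rises 8 mm within 14 mm, then runs back level, 4 mm above the saddle.
- hook_tip (a point): Top of the hook's turned-up free end, 13 mm in front of the saddle and 12 mm above it. It moves with the hook. A stirrup must pass over it, window facing along the wire, before it can come down on the saddle.
- scale_tube (a point): Bottom of the upright scale tube on its axis, 110 mm behind the saddle, 186 mm above the desk; fixed. The tube is 29 mm in diameter and reaches to 316 mm; its face plate stands 20 mm in front of the axis. A 12 mm stand rod, 390 mm tall, is 50 mm behind the tube.
- scale_hook (a joint): How far the hook is pulled down, in m: 0 unloaded, end stop at 0.065. The spring gives 160 N/m (1 N: 6.25 mm), lightly damped: hanging freely, the tall pot pulls it down 11 to 46 mm and settles in 1 to 2 s. A pointer on the face plate shows the same. The scale is overstrained beyond 0.058, or if the hook is snatched or let go so that it ever moves up or down faster than 0.08 m/s.
- scale_stand: The scale's fixed stand; origin on the desk right below the hook's saddle, x pointing back to tube and rod. Its foot is a plate whose top is 14 mm above the desk, from 30 mm before to 180 mm behind the origin and 65 mm to either side.
- rack: Grey sample rack, a fixed block 85 x 225 x 28 mm; origin at the centre of its underside, its length along its y. It has two round seats, at y = -60 and +60 mm, 44 mm in diameter (the pots are 40), 14 mm deep, slightly chamfered. One holds the tall pot, the other the short pot; which is which varies.
- seat_right (a point): Centre of the floor of the rack's seat at its y = -60 mm, 14 mm above the desk.
- seat_left (a point): Centre of the floor of the rack's seat at its y = +60 mm, 14 mm above the desk.
- oil_bottle: Small brown screw-cap bottle, 25 x 25 x 52 mm, standing behind the rack; a bystander. Origin under its centre.
- cover_box: Small clear-white plastic box, 30 x 30 x 23 mm, behind the rack; a bystander. Origin under its centre.
- canister: White round canister with black lid, 42 mm diameter, 58 mm high, left of the rack; a bystander. Origin under its centre.

How it is judged:
On the way:
1. the tall pot hangs on the hook by its stirrup, upright, still and let go by the fingers, for a second and a half (distance between tall_pot_eye and hook_seat below 0.007 m and contact force between the fingers and tall_pot below 0.05 N and angle between tall_pot_eye's own z axis and vertical below 0.12 rad and value of joint scale_hook above 0.006 m and linear speed of tall_pot below 0.02 m/s), for 1.5 s.
At the end, for the whole second after the job is handed in: The tall pot stands upright (within 0.06 rad) and at rest in its own seat of the rack, within 6 mm of the seat's centre and with its foot on the seat's floor (within 2.5 mm); the scale's hook is empty and back at zero (within 2 mm) ((horizontal distance between tall_pot_foot and seat_left below 0.006 m or horizontal distance between tall_pot_foot and seat_right below 0.006 m) and z of tall_pot_foot in the frame of rack below 0.0165 m and angle between tall_pot_eye's own z axis and vertical below 0.06 rad and linear speed of tall_pot below 0.02 m/s and value of joint scale_hook below 0.002 m); the robot touches nothing.
It fails at once if the hook is pulled beyond the scale's range (58 mm) (value of joint scale_hook above 0.058 m).
It fails at once if the hook is snatched or bounces down (faster than 0.08 m/s) (velocity of joint scale_hook above 0.08 m/s).
It fails at once if the hook flies up (faster than 0.08 m/s) (velocity of joint scale_hook below -0.08 m/s).
It fails at once if the pot is jammed against the scale (more than 15 N) (contact force between tall_pot and scale_stand above 15 N).
It fails at once if another thing is disturbed (moved by more than 15 mm) (distance of any of short_pot_knob, oil_bottle, cover_box, canister from where it was at the start of the episode above 0.015 m).
It also fails if it takes over 67 s, if anything falls off the work surface, if the arm or the gripper's body presses on something with over 40 N, if the wrist force passes 120 N, or if a joint passes its speed limit or range.

### The arm

A 6-joint arm with a two-finger parallel gripper is mounted at the origin on a cart in front of the work surface, level with it; the furniture and walls round the work are solid. World frame = base frame: x ahead of the robot, y to its left, z up, the work surface at z = 0. Lengths are in m, angles in rad, forces in N, time in s.
With the tool pointing down it reaches from about 0.35 to 0.775 m from the base axis. Payload 7.3 kg.
Tool frame: the origin (TCP) lies at the very end of the fingers, on their centre line; the grasp point (between the pads) lies 19 mm behind it; z points along the fingers, y is the line along which they close (so a half turn about z gives the same grasp; the last joint's range is limited). The gripper opens to 92 mm and grips with 3 to 60 N. Pads are 19 mm wide; open, the fingers measure 130 mm over their backs; the gripper's body (75 mm by 190 mm) begins 47 mm behind the grasp point.
Start: joints at [1.052, 0.342, 1.524, -0, 1.275, -0.146], TCP at [0.191, 0.489, 0.227] pointing down, gripper open.
Joint ranges: [-2.53, 2.53], [-0.77, 2.02], [0.04, 2.7], [-1, 4.14], [0.28, 2.66], [-3.11, 3.11]. Speed limits (rad/s): [2.57, 2.57, 3.14, 3.14, 3.14, 3.14].

### API

Orientations are given as [roll, pitch, yaw] about the fixed x, y, z axes, in that order (R = Rz(yaw) Ry(pitch) Rx(roll)).
In Python, from cell import robot, read_camera, get_calibration gives the robot as it stands. The module is installed in compiled form; this text tells all that it offers.
- The arm moves only by the tool send_rows, never from a script. Its argument "plan" is a list of rows, each a list of 2 entries, a list of its own where there are three numbers: the shift along the tool's x, y, z as a fraction of full scale, then the turn, a rotation vector about the tool's x, y, z as a fraction of full scale. A call has exactly 10 rows; each row shifts and turns the commanded pose from where the row before left it, along the tool's axes as they then stand; what a row does not reach is not made up. Full scale, the value 1, is 0.025 m for a shift and 90 degrees for a turn. A row lasts 1/8 s, in which the tool goes at most 62.5 mm and 10.7 degrees, less where a joint would pass 70% of its speed; a pose out of reach is approached as far as the arm can. A call with a number of a shift or a turn outside -1 to 1 is refused whole. A call with a gripper value outside its range is refused whole. "gripper" is the opening, from -1 (shut) to 1 (fully open), so that 0 is half open, set as the call begins (left out, the last holds). The fingers move at their own pace and stop on an object; "force" is the grip in N (left out, the last holds). Time passes only in rows, so rows that do not move let the fingers close, or fill a call up. It gives the time, the measured TCP pose, the force, the opening and the grip force at its end, in the units of the state.
- robot.observe(): the state, without advancing time (a new reading comes with each control period).
- read_camera(name): name is "side" or "top" or "wrist"; returns (picture, depth): 400x640x3 uint8, blue, green, red; 400x640 float32, m along the optical axis (not along the pixel's ray), 0 where there is no reading.
- get_calibration(name): a dict with "intrinsics" (3x3 intrinsics, pixels), "rvec" (rotation vector, rad) and "tvec" (3), from world to camera coordinates, as OpenCV has them. Camera axes: x right, y down, z forward; pixel columns grow to the right and rows downward; lengths in m; the calibration is good to about 2 mm. A picture is of the moment at which its call begins: read the wrist's pose just before it. get_calibration takes no time and is no camera call; for the wrist camera it gives the pose at the moment of the call.
- robot.hand_in(): hands the job in; it is judged then, once.
The state is a dict: "time": time; "qpos": joint angles; "qvel": joint speeds; "joint_efforts": joint torques, N m; "tool_pos": TCP position; "tool_rot": TCP orientation; "contact_force": force on the tool from outside, world axes, zero at the start; "torque": the same for the moment, N m; "opening": finger opening in m; "grip_force": force on a finger pad.
Only numpy, scipy, OpenCV 4.12 (cv2) and the standard library are available. Lean on these libraries where they do the work, as an engineer would, in place of code of your own. Each camera call takes 0.05 s, during which the arm holds its last target. There are 200 camera calls.

## Working session

There is one attempt and no reset: what is moved stays moved. The work goes in short steps, Python scripts to look and compute and a tool call to move; the robot and the scene stay as the last step left them, time stands still between calls to the robot, and variables do not carry over. Pictures are saved under pics/ and viewed, at most 12 in all, crops included, and the job is handed in when it is done.

Besides the shell and the picture viewer there is one more tool, called after "Call:" as name(argument=value, ...), one argument or row to a line, values as JSON. send_rows: Moves the arm, as the interface text tells. Shift numbers are shares of 0.025 m and turn numbers shares of 90 degrees, none past 1 either way. Its arguments: {"type":"object","properties":{"plan":{"type":"array"},"gripper":{"type":"number"},"force":{"type":"number"}},"required":["plan"]}

```bash
mkdir -p pics; cat > h.py <<'E'
import numpy as np, cv2
from cell import robot, read_camera, get_calibration
def cal(n):
    c=get_calibration(n); R=cv2.Rodrigues(np.array(c["rvec"],float))[0]
    return np.array(c["intrinsics"]),R,np.array(c["tvec"],float).ravel()
def cloud(n,d,c=None):
    K,R,t=c or cal(n); v,u=np.mgrid[:d.shape[0],:d.shape[1]]
    P=np.stack([(u-K[0,2])/K[0,0]*d,(v-K[1,2])/K[1,1]*d,d],-1)
    W=(P-t)@R; W[d==0]=np.nan; return W
def ray(n,u,v,z,c=None):
    K,R,t=c or cal(n); d=R.T@np.linalg.inv(K)@[u,v,1]; o=-R.T@t
    return o+d*(z-o[2])/d[2]
def proj(n,p,c=None):
    K,R,t=c or cal(n); q=K@(R@np.array(p)+t); return q[:2]/q[2]
E
python3 - <<'E'
from h import *
s=robot.observe(); print(s)
for n in("top","side"):
    im,d=read_camera(n); cv2.imwrite(f"pics/{n}0.png",im); np.save(f"{n}0.npy",d); np.savez(f"{n}c.npz",*cal(n))
    K,R,t=cal(n); print(n,K[0,0],-R.T@t,R[2])
E
```

```text
{'time': 0.0, 'qpos': array([ 1.05201447e+00,  3.42697114e-01,  1.52503308e+00, -1.32853245e-06,
        1.27539204e+00, -1.46025788e-01]), 'qvel': array([-2.13718684e-03, -2.26193501e-03, -9.94916969e-04, -6.16333156e-04,
       -2.28594987e-05,  3.74403259e-04]), 'joint_efforts': array([ 4.14915803e-04, -4.31251752e+01, -2.44209212e+01,  7.19240773e-02,
        5.60950523e-02, -1.06978807e-04]), 'tool_pos': array([0.1909816 , 0.48858714, 0.22605265]), 'tool_rot': array([-3.14007917e+00, -2.21307460e-04,  2.76883681e+00]), 'contact_force': array([ 0.0887385 , -0.92960348, -0.31753681]), 'torque': array([ 0.05916536, -0.01170255,  0.02170818]), 'grip_force': 0.0, 'opening': 0.09176798651800784}
top 366.78488641501554 [0.51498809 0.00266549 1.17851692] [ 0.05622828  0.00485106 -0.99840615]
side 409.4090708642859 [0.41370381 0.89536527 0.70178356] [ 0.14835113 -0.83455564 -0.53057405]
```

View pics/top0.png

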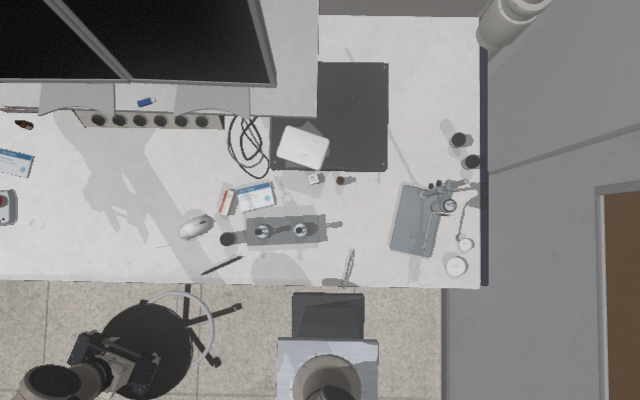

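View pics/side0.png

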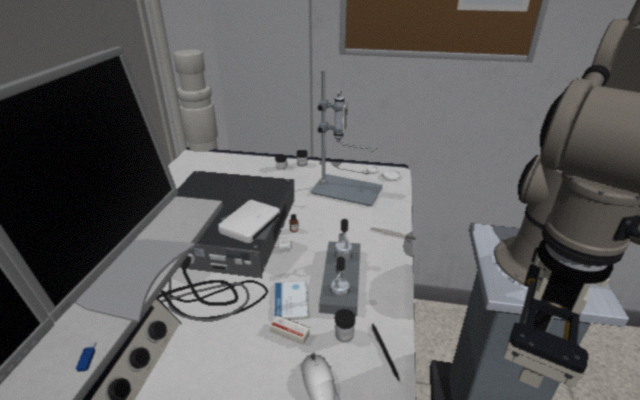

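Top: rack at about (285,230) with pots at (263,231) and (301,230), scale plate at (420,220). Side: the farther pot, at (345,235), or the nearer one at (340,275); depth will settle which is taller.

```bash
python3 - <<'E'
from h import *
a=cv2.imread("pics/top0.png"); b=cv2.imread("pics/side0.png")
A=cv2.resize(a[170:270,380:490],None,fx=5,fy=5,interpolation=2); B=cv2.resize(b[60:320,280:400],None,fx=2.2,fy=2.2,interpolation=2)[:572]
C=np.zeros((572,A.shape[1]*0+550+B.shape[1]-16,3),np.uint8); C[:500,:A.shape[1]]=A; C[:,-B.shape[1]:]=B[:572]
C=C[:, :800]; cv2.imwrite("pics/crop0.png",C)
for n in("top","side"):
    d=np.load(n+"0.npy"); W=cloud(n,d)
    x,y,z=W[...,0],W[...,1],W[...,2]
    print(n)
    for lab,(x0,x1,y0,y1) in {"rack":(.3,.6,-.15,.2),"scale":(.25,.65,-.55,-.2)}.items():
        m=(x>x0)&(x<x1)&(y>y0)&(y<y1)
        for zl,zh in((.008,.02),(.022,.034),(.08,.105),(.108,.128),(.128,.15),(.15,.19),(.19,.32),(.32,.42)):
            k=m&(z>zl)&(z<zh); nn,L,S,c=cv2.connectedComponentsWithStats(k.astype(np.uint8))
            for i in range(1,nn):
                if S[i,4]>4:
                    q=W[L==i]; print(lab,zl,zh,S[i,4],q.mean(0).round(3),"min",q.min(0).round(3),"max",q.max(0).round(3),"px",c[i].round(0))
E
```

```text
top
rack 0.008 0.02 33 [0.584 0.189 0.01 ] min [0.573 0.178 0.008] max [0.599 0.2   0.015] px [271. 202.]
rack 0.008 0.02 6 [0.501 0.068 0.012] min [0.493 0.068 0.009] max [0.509 0.071 0.014] px [308. 228.]
rack 0.022 0.034 1209 [0.496 0.119 0.028] min [0.45  0.035 0.022] max [0.544 0.2   0.034] px [291. 230.]
rack 0.08 0.105 7 [0.506 0.078 0.09 ] min [0.503 0.075 0.085] max [0.509 0.081 0.094] px [303. 227.]
rack 0.128 0.15 29 [0.499 0.087 0.135] min [0.492 0.081 0.131] max [0.506 0.095 0.139] px [299. 230.]
scale 0.008 0.02 2317 [ 0.527 -0.269  0.014] min [ 0.418 -0.345  0.008] max [ 0.645 -0.201  0.02 ] px [414. 222.]
scale 0.008 0.02 134 [ 0.461 -0.429  0.014] min [ 0.442 -0.448  0.008] max [ 0.48  -0.411  0.02 ] px [465. 244.]
scale 0.008 0.02 303 [ 0.391 -0.4    0.014] min [ 0.361 -0.429  0.008] max [ 0.42 -0.37  0.02] px [456. 266.]
scale 0.022 0.034 32 [ 0.613 -0.291  0.027] min [ 0.603 -0.303  0.023] max [ 0.625 -0.283  0.032] px [422. 195.]
scale 0.08 0.105 8 [ 0.613 -0.289  0.095] min [ 0.61  -0.292  0.084] max [ 0.619 -0.287  0.102] px [428. 193.]
scale 0.108 0.128 8 [ 0.
[... 2456 characters left out ...]
18 -0.285  0.128] px [324. 156.]
scale 0.128 0.15 25 [ 0.613 -0.289  0.139] min [ 0.608 -0.294  0.128] max [ 0.618 -0.284  0.149] px [323. 150.]
scale 0.15 0.19 46 [ 0.613 -0.29   0.169] min [ 0.608 -0.296  0.151] max [ 0.619 -0.283  0.19 ] px [324. 141.]
scale 0.15 0.19 96 [ 0.511 -0.269  0.171] min [ 0.442 -0.284  0.162] max [ 0.571 -0.252  0.19 ] px [355. 145.]
scale 0.19 0.32 817 [ 0.58  -0.276  0.258] min [ 0.541 -0.301  0.19 ] max [ 0.627 -0.255  0.32 ] px [334. 116.]
scale 0.32 0.42 98 [ 0.614 -0.289  0.356] min [ 0.608 -0.295  0.32 ] max [ 0.619 -0.283  0.391] px [324.  82.]
scale 0.32 0.42 15 [ 0.564 -0.279  0.329] min [ 0.561 -0.291  0.322] max [ 0.568 -0.27   0.337] px [339.  93.]
```

View pics/crop0.png

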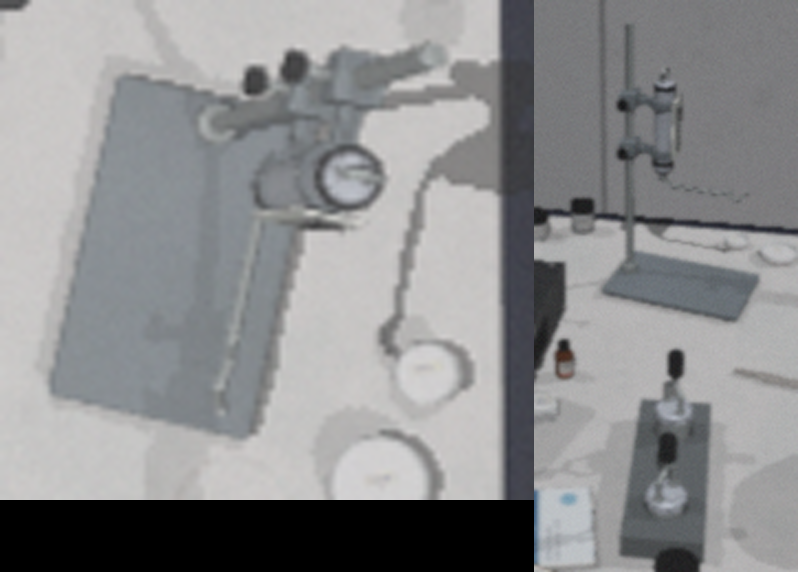

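The crop shows the scale's hook wire running from the tube at about crop (340,180) to its tip at (222,400), towards the robot. The right-hand pot (y≈0.09, top at 136 mm) is the tall one. Next I fit the poses.

```bash
python3 - <<'E'
from h import *
for n in("top","side"):
    d=np.load(n+"0.npy"); W=cloud(n,d); im=cv2.imread(f"pics/{n}0.png").astype(int)
    x,y,z=W[...,0],W[...,1],W[...,2]
    k=(x>.4)&(x<.66)&(y>-.36)&(y<-.19)&(z>.008)&(z<.021); r=cv2.minAreaRect((W[k][:,:2]*1000).astype(np.float32)); print(n,"plate",r)
    k=(x>.43)&(x<.56)&(y>.02)&(y<.3)&(z>.02)&(z<.034); r=cv2.minAreaRect((W[k][:,:2]*1000).astype(np.float32)); print("rack",r)
    rod=W[(x>.6)&(x<.625)&(z>.1)&(z<.39)&(abs(y+.289)<.008)]; print("rod",np.median(rod,0))
    hk=W[(x>.43)&(x<.53)&(z>.155)&(z<.19)&(y<-.2)]; vx,vy,a,b=cv2.fitLine(hk[:,:2].astype(np.float32),cv2.DIST_HUBER,0,.001,.001).ravel(); print("hook",vx,vy,a,b,"yaw",np.degrees(np.arctan2(vy,vx)),len(hk))
    for i in np.argsort(hk[:,0])[:12]: print(hk[i].round(4))
    dark=(im.max(2)<60)&(x>.47)&(x<.53)&(z>.08)&(z<.15)&(y<.3)&(y>.05)
    nn,L,S,c=cv2.connectedComponentsWithStats(dark.astype(np.uint8))
    for i in range(1,nn):
        if S[i,4]>8: print("knob",c[i],S[i],W[L==i].mean(0).round(4),W[L==i].max(0).round(4), "ray@.136",ray(n,*c[i],.136).round(4))
K,R,t=cal("wrist"); s=robot.observe()
from scipy.spatial.transform import Rotation as Ro
T=Ro.from_euler("xyz",s["tool_rot"]).as_matrix(); print("cam in tool",T.T@(-R.T@t-s["tool_pos"]),"cam z in tool",T.T@R[2],K)
E
```

```text
top plate ((532.1688842773438, -276.10321044921875), (131.0272216796875, 209.7871856689453), 78.0146484375)
rack ((493.1343078613281, 167.6753692626953), (84.91709899902344, 264.7740783691406), 3.6718316078186035)
rod [ 0.61239447 -0.28857413  0.29692876]
hook 0.017649407 0.99984425 0.4816734 -0.53334796 yaw 88.98871 359
[ 0.43   -0.5996  0.1828]
[ 0.4304 -0.6001  0.1865]
[ 0.4306 -0.6015  0.1885]
[ 0.4309 -0.5974  0.1639]
[ 0.4311 -0.599   0.1658]
[ 0.4313 -0.601   0.167 ]
[ 0.4319 -0.5994  0.1744]
[ 0.4323 -0.5999  0.178 ]
[ 0.4325 -0.601   0.1807]
[ 0.4331 -0.6015  0.1572]
[ 0.4332 -0.6022  0.1875]
[ 0.4334 -0.6024  0.1602]
side plate ((529.9395751953125, -273.8979797363281), (138.43031311035156, 208.9886474609375), 77.98731994628906)
rack ((493.4195556640625, 148.60043334960938), (84.98828887939453, 230.23440551757812), 3.5796947479248047)
rod [ 0.61212611 -0.28865288  0.25208535]
hook 0.009764949 0.9999523 0.48083735 -0.5346933 yaw 89.4405 303
[ 0.43   -0.5991  0.1884]
[ 0.4312 -0.5985  0.1575]
[ 0.4314 -0.5932  0.1633]
[ 0.4319 -0.6037  0.1634]
[ 0.4322 -0.6028  0.1676]
[ 0.4325 -0.6029  0.1715]
[ 0.4328 -0.5992  0.1766]
[ 0.433  -0.5959  0.1816]
[ 0.4334 -0.5975  0.1849]
[ 0.4337 -0.5959  0.1893]
[ 0.4348 -0.5958  0.1583]
[ 0.4352 -0.6013  0.1602]
knob [344.01851852 225.12962963] [342 220   5  12  54] [0.4974 0.0953 0.1264] [0.5027 0.0987 0.1388] ray@.136 [0.496  0.1086 0.136 ]
knob [340.29787234 263.37234043] [337 257   8  14  94] [0.49   0.214  0.1085] [0.498  0.2198 0.1215] ray@.136 [0.4865 0.2455 0.136 ]
cam in tool [ 7.97952258e-02 -9.40465988e-05 -1.57661837e-01] cam z in tool [-2.93831171e-01  3.82494886e-04  9.55857258e-01] [[290.65767522   0.         318.9311544 ]
 [  0.         290.65767522 200.98847069]
 [  0.           0.           1.        ]]
```

Call:
send_rows(
  plan=[
    [[-0.86,-0.52,0],[0,0,0]],
    [[-0.86,-0.52,0],[0,0,0]],
    [[-0.86,-0.52,0],[0,0,0]],
    [[-0.86,-0.52,0],[0,0,0]],
    [[-0.86,-0.52,0],[0,0,0]],
    [[-0.86,-0.52,0],[0,0,0]],
    [[-0.86,-0.52,0],[0,0,0]],
    [[-0.86,-0.52,0],[0,0,0]],
    [[-0.86,-0.52,0],[0,0,0]],
    [[-0.86,-0.52,0],[0,0,0]],
  ],
  gripper=1,
)

```text
time: 1.35
tool_pos: [0.3443, 0.2888, 0.2264]
tool_rot: [-3.141, -0.0, 2.769]
contact_force: [0.6, 0.6, 0.1]
opening: 0.0916
grip_force: 0.0
```

Call:
send_rows(
  plan=[
    [[-0.86,-0.52,0],[0,0,0]],
    [[-0.86,-0.52,0],[0,0,0]],
    [[-0.86,-0.52,0],[0,0,0]],
    [[-0.86,-0.52,0],[0,0,0]],
    [[-0.86,-0.52,0],[0,0,0]],
    [[-0.86,-0.52,0],[0,0,0]],
    [[-0.86,-0.52,0],[0,0,0]],
    [[-0.86,-0.52,0],[0,0,0]],
    [[-0.86,-0.52,0],[0,0,0]],
    [[-0.86,-0.52,0],[0,0,0]],
  ],
)

```text
time: 2.6
tool_pos: [0.4972, 0.0895, 0.2264]
tool_rot: [-3.141, -0.001, 2.769]
contact_force: [0.1, 0.4, 0.4]
opening: 0.0915
grip_force: 0.0
```

```bash
python3 - <<'E'
from h import *
for i in range(1):
    s=robot.observe(); c=cal("wrist"); im,d=read_camera("wrist")
    cv2.imwrite("pics/w1.png",im); np.savez("w1.npz",*c,d=d)
    print(s["time"],s["tool_pos"],s["tool_rot"],s["contact_force"])
E
```

```text
2.6 [0.49720015 0.08948569 0.22635308] [-3.14135966e+00 -7.95641637e-04  2.76876854e+00] [0.10316238 0.40969977 0.37780257]
```

View pics/w1.png

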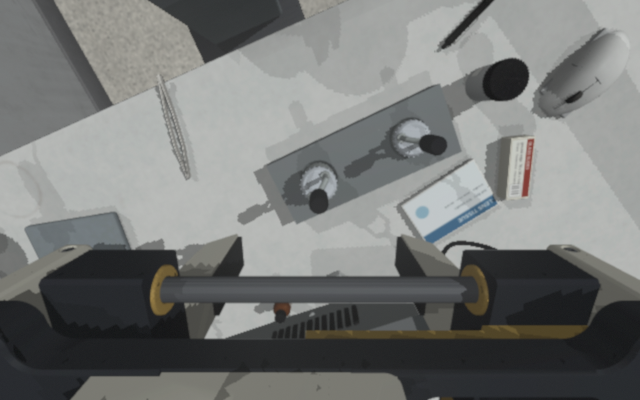

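Wrist view: tall pot in the middle, lid around (320,180), knob top at (318,203); short pot knob at (432,145). Zooming for the stirrup's yaw.

```bash
python3 - <<'E'
from h import *
im=cv2.imread("pics/w1.png"); f=np.load("w1.npz"); c=(f["arr_0"],f["arr_1"],f["arr_2"]); d=f["d"]
a=im[150:225,280:360]; cv2.imwrite("pics/w1c.png",cv2.resize(a,None,fx=7,fy=7,interpolation=cv2.INTER_CUBIC))
W=cloud("w",d,c); z=W[...,2]
k=(im.max(2)<45)&(z>.1)&(z<.15); nn,L,S,cc=cv2.connectedComponentsWithStats(k.astype(np.uint8))
for i in range(1,nn):
    if S[i,4]>20: print("knob",cc[i],S[i],W[L==i].mean(0).round(4),W[L==i].max(0).round(4))
sub=np.zeros_like(k); sub[150:225,280:360]=1
t=sub&(z>.1335)&(z<.14); print("top",t.sum(),W[t].mean(0),cv2.minEnclosingCircle((W[t][:,:2]*1000).astype(np.float32)))
for zl,zh in((.06,.07),(.07,.08),(.08,.088),(.088,.1)):
    t=sub&(z>zl)&(z<zh); print(zl,t.sum(),W[t].min(0).round(4),W[t].max(0).round(4),W[t].mean(0).round(4))
t=sub&(z>.056)&(z<.068); print("lid",cv2.minEnclosingCircle((W[t][:,:2]*1000).astype(np.float32)))
t=sub&(z>.066)&(z<.098); P=W[t]
print(P[np.argsort(P[:,2])][::max(1,len(P)//25)].round(4))
E
```

```text
knob [428.225   142.96875] [422 136  17  18 160] [0.4853 0.2026 0.1115] [0.4948 0.2105 0.1184]
top 250 [0.496373   0.08889608 0.13526068] ((496.8545227050781, 88.76600646972656), 8.592752456665039)
0.06 575 [0.4766 0.0686 0.06  ] [0.5152 0.1085 0.0684] [0.4927 0.0892 0.0618]
0.07 12 [0.4853 0.097  0.0711] [0.4876 0.1026 0.0797] [0.4862 0.0998 0.0753]
0.08 22 [0.4856 0.0967 0.081 ] [0.4937 0.1026 0.0879] [0.4875 0.1    0.0857]
0.088 51 [0.4874 0.0906 0.088 ] [0.4949 0.1011 0.0942] [0.4908 0.0961 0.0906]
lid ((496.8509216308594, 88.66600799560547), 21.733722686767578)
[[0.4843 0.103  0.066 ]
 [0.4858 0.1012 0.0671]
 [0.486  0.1011 0.0711]
 [0.4853 0.1001 0.0726]
 [0.4868 0.0972 0.0764]
 [0.4856 0.101  0.0779]
 [0.4856 0.0998 0.081 ]
 [0.4872 0.1026 0.0838]
 [0.4857 0.0997 0.0856]
 [0.4887 0.1019 0.0862]
 [0.4868 0.0971 0.0862]
 [0.4876 0.0967 0.0869]
 [0.487  0.1014 0.0875]
 [0.4872 0.0991 0.0879]
 [0.4893 0.0961 0.0882]
 [0.4888 0.1007 0.0885]
 [0.4884 0.0998 0.0886]
 [0.4895 0.0971 0.0891]
 [0.4902 0.099  0.0893]
 [0.4902 0.0935 0.0898]
 [0.4947 0.0962 0.09  ]
 [0.4898 0.0958 0.0904]
 [0.4895 0.0982 0.0906]
 [0.4909 0.0932 0.0912]
 [0.49   0.0969 0.0914]
 [0.4904 0.0923 0.0915]
 [0.4911 0.0942 0.0918]
 [0.4912 0.092  0.0925]
 [0.4939 0.0931 0.0928]
 [0.4921 0.0949 0.0936]
 [0.4925 0.0936 0.0942]]
```

View pics/w1c.png

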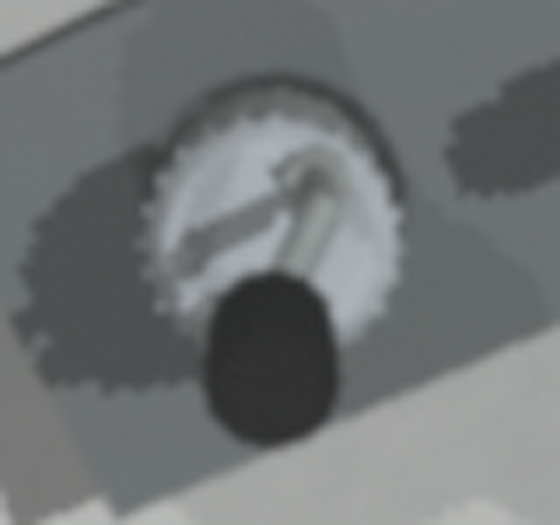

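Call:
send_rows(
  plan=[
    [[0,0,0],[0,0,-0.096]],
    [[0,0,0],[0,0,-0.096]],
    [[0,0,0],[0,0,-0.096]],
    [[0,0,0],[0,0,-0.096]],
    [[0,0,0],[0,0,-0.096]],
    [[0,0,0],[0,0,-0.096]],
    [[0,0,0],[0,0,-0.096]],
    [[0,0,0],[0,0,0]],
    [[0,0,0],[0,0,0]],
    [[0,0,0],[0,0,0]],
  ],
)

```text
time: 3.9
tool_pos: [0.4969, 0.0903, 0.2266]
tool_rot: [3.141, -0.0, -2.46]
contact_force: [0.6, -0.6, 0.2]
opening: 0.0917
grip_force: 0.0
```

```bash
cat > look.py <<'E'
from h import *
from scipy.spatial.transform import Rotation as Ro
s=robot.observe(); c=cal("wrist"); im,d=read_camera("wrist"); cv2.imwrite("pics/w2.png",im)
print(s["time"],s["tool_pos"],s["tool_rot"],s["contact_force"])
W=cloud("w",d,c); T=Ro.from_euler("xyz",s["tool_rot"]).as_matrix()
near=np.hypot(W[...,0]-.497,W[...,1]-.0887)<.03; z=W[...,2]
t=near&(z>.1335)&(z<.14); top=cv2.minEnclosingCircle((W[t][:,:2]*1000).astype(np.float32)); print("top",top)
t=near&(z>.056)&(z<.068); print("lid",cv2.minEnclosingCircle((W[t][:,:2]*1000).astype(np.float32)))
p=np.array([*top[0],0])/1000
for zl,zh in((.066,.075),(.075,.084),(.084,.089),(.089,.095)):
    t=near&(z>zl)&(z<zh); q=(W[t]-p)@T*1000
    for sgn in(1,-1):
        m=q[:,1]*sgn>0; 
        if m.sum(): print(zl,m.sum(),q[m].mean(0)[:2].round(1),q[m].min(0)[:2].round(1),q[m].max(0)[:2].round(1))
v,u=proj("w",[p[0],p[1],.1],c)[::-1].astype(int)
cv2.imwrite("pics/w2c.png",cv2.resize(im[v-45:v+45,u-45:u+45],None,fx=6,fy=6,interpolation=cv2.INTER_CUBIC))
E
python3 look.py
```

```text
3.9 [0.49688255 0.09026916 0.22664904] [ 3.14141640e+00 -6.44208261e-05 -2.46043234e+00] [ 0.55777226 -0.56611934  0.24364017]
top ((496.8212585449219, 88.23230743408203), 8.35645580291748)
lid ((497.34967041015625, 87.91495513916016), 21.78791618347168)
0.066 12 [ 1.4 12.8] [-0.1 10.7] [ 2.4 16.3]
0.066 11 [  2.5 -13.8] [  0.5 -17. ] [  5.2 -11.5]
0.075 9 [ 1.8 14. ] [ 1.  11.6] [ 2.4 16. ]
0.075 12 [  2.5 -14.7] [  0.5 -17.4] [  3.4 -12.2]
0.084 24 [ 0.2 13.4] [-2.8 10.2] [ 2.3 15.7]
0.084 28 [  0.9 -13.6] [ -2.1 -17.3] [ 3.  -8.7]
0.089 21 [0.2 9.3] [-2.3  6. ] [ 2.4 12.3]
0.089 18 [ 0.8 -9.7] [ -2.3 -12.9] [ 2.6 -6.5]
```

View pics/w2c.png

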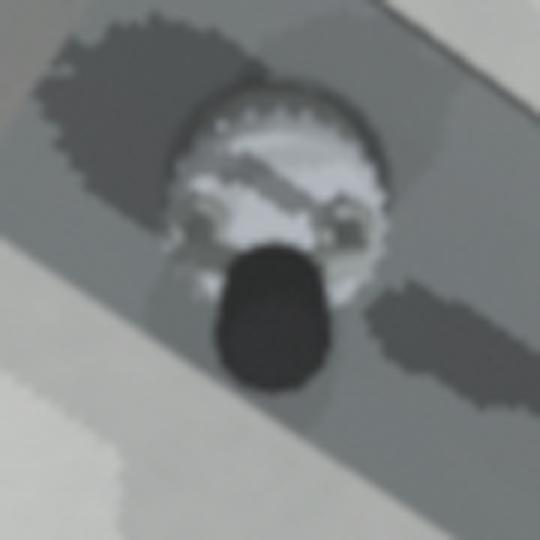

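Stirrup legs sit symmetrically left and right of the knob (crop (205,225) and (345,225)), so the yaw is right within 2°. Descending.

Call:
send_rows(
  plan=[
    [[0.05,-0.06,0.5],[0,0,0]],
    [[0,0,0.8],[0,0,0]],
    [[0,0,0.8],[0,0,0]],
    [[0,0,0.8],[0,0,0]],
    [[0,0,0.8],[0,0,0]],
    [[0,0,0.6],[0,0,0]],
    [[0,0,0.36],[0,0,0]],
    [[0,0,0],[0,0,0]],
    [[0,0,0],[0,0,0]],
    [[0,0,0],[0,0,0]],
  ],
)

```text
time: 5.2
tool_pos: [0.4974, 0.0883, 0.1108]
tool_rot: [-3.141, 0.001, -2.459]
contact_force: [0.8, 0.0, 0.5]
opening: 0.0921
grip_force: 0.0
```

Call:
send_rows(
  plan=[
    [[0,0,0],[0,0,0]],
    [[0,0,0],[0,0,0]],
    [[0,0,0],[0,0,0]],
    [[0,0,0],[0,0,0]],
    [[0,0,0],[0,0,0]],
    [[0,0,0],[0,0,0]],
    [[0,0,0],[0,0,0]],
    [[0,0,0],[0,0,0]],
    [[0,0,0],[0,0,0]],
    [[0,0,0],[0,0,0]],
  ],
  gripper=-1,
  force=25,
)

```text
time: 6.45
tool_pos: [0.497, 0.0882, 0.1102]
tool_rot: [-3.142, 0.0, -2.459]
contact_force: [2.1, -0.6, -0.3]
opening: 0.0172
grip_force: 25.0
```

```bash
cat > st.py <<'E'
import sys
from h import *
n=int(sys.argv[1]) if len(sys.argv)>1 else 4; F=[];P=[]
for i in range(n):
    read_camera("top"); s=robot.observe(); F.append(s["contact_force"]);P.append(s["tool_pos"])
print(s["time"],"pos",np.mean(P,0).round(5),"rot",s["tool_rot"].round(4),"F",np.mean(F,0).round(3),"sd",np.std(F,0).round(3),s["opening"],s["grip_force"])
E
python3 st.py 6
```

```text
6.75 pos [0.49698 0.08823 0.11022] rot [ 3.1416e+00  1.0000e-04 -2.4588e+00] F [ 0.387 -0.426  0.047] sd [0.243 0.299 0.323] 0.01749506759649129 24.999875837238505
```

Call:
send_rows(
  plan=[
    [[0,0,-0.1],[0,0,0]],
    [[0,0,-0.2],[0,0,0]],
    [[0,0,-0.4],[0,0,0]],
    [[0,0,-0.5],[0,0,0]],
    [[0,0,-0.6],[0,0,0]],
    [[0,0,-0.6],[0,0,0]],
    [[0,0,-0.6],[0,0,0]],
    [[0,0,-0.4],[0,0,0]],
    [[0,0,-0.2],[0,0,0]],
    [[0,0,-0.06],[0,0,0]],
  ],
)

```text
time: 8.0
tool_pos: [0.4969, 0.0883, 0.2019]
tool_rot: [-3.142, 0.0, -2.459]
contact_force: [-0.1, -0.0, -5.5]
opening: 0.0172
grip_force: 25.0
```

```bash
python3 st.py 12; python3 - <<'E'
from h import *
for n in("top","side"):
    d=np.load(n+"0.npy"); W=cloud(n,d); x,y,z=W[...,0],W[...,1],W[...,2]
    k=(x>.43)&(x<.53)&(z>.155)&(z<.19)&(abs(y+.265)<.03); hk=W[k]
    vx,vy,a,b=cv2.fitLine(hk[:,:2].astype(np.float32),cv2.DIST_HUBER,0,.001,.001).ravel(); print(n,"yaw",np.degrees(np.arctan2(vy,vx)),"y@.458",b+vy/vx*(.458-a))
    o=hk[np.argsort(hk[:,0])]; print(o[:14].round(4).tolist()); 
    k=(x>.6)&(x<.63)&(z>.05)&(z<.2)&(abs(y+.289)<.012); print("rod",np.percentile(W[k],[5,50,95],axis=0).round(4).tolist())
E
```

```text
8.6 pos [0.49681 0.08825 0.20146] rot [ 3.1415  0.     -2.4588] F [-0.061  0.087 -5.376] sd [0.39 0.33 0.45] 0.01720246339871007 24.999326574616134
top yaw -12.419819 y@.458 -0.25922656
[[0.4446, -0.2549, 0.1755], [0.445, -0.2565, 0.1797], [0.4471, -0.2559, 0.1717], [0.4474, -0.2575, 0.1759], [0.4496, -0.2565, 0.1691], [0.4501, -0.2575, 0.1759], [0.4523, -0.2566, 0.1688], [0.4524, -0.259, 0.1701], [0.4549, -0.2573, 0.1662], [0.4549, -0.26, 0.1663], [0.4574, -0.2582, 0.1624], [0.4578, -0.2595, 0.168], [0.4601, -0.2584, 0.1619], [0.4603, -0.2603, 0.1649]]
rod [[0.6094, -0.2924, 0.0606], [0.6133, -0.2889, 0.1139], [0.6196, -0.2876, 0.1675]]
side yaw -12.714958 y@.458 -0.25739896
[[0.4424, -0.2602, 0.1715], [0.4424, -0.2534, 0.1779], [0.4452, -0.2524, 0.1748], [0.4455, -0.2557, 0.1766], [0.448, -0.2553, 0.1699], [0.4483, -0.2557, 0.1731], [0.4509, -0.2568, 0.1657], [0.4509, -0.2519, 0.1713], [0.4536, -0.2547, 0.163], [0.4541, -0.2619, 0.163], [0.4567, -0.2565, 0.162], [0.457, -0.2574, 0.1649], [0.4599, -0.2544, 0.166], [0.4604, -0.2616, 0.166]]
rod [[0.6079, -0.2938, 0.0599], [0.6127, -0.289, 0.1279], [0.6182, -0.2855, 0.1925]]
```

Call:
send_rows(
  plan=[
    [[0.4,-0.28,0],[0,0,0]],
    [[0.82,-0.57,0],[0,0,0]],
    [[0.82,-0.57,0],[0,0,0]],
    [[0.82,-0.57,0],[0,0,0]],
    [[0.82,-0.57,0],[0,0,0]],
    [[0.82,-0.57,0],[0,0,0]],
    [[0.82,-0.57,0],[0,0,0]],
    [[0.82,-0.57,0],[0,0,0]],
    [[0.82,-0.57,0],[0,0,0]],
    [[0.82,-0.57,0],[0,0,0]],
  ],
)

```text
time: 9.85
tool_pos: [0.4306, -0.1407, 0.2018]
tool_rot: [-3.141, -0.0, -2.459]
contact_force: [0.3, 0.4, -5.0]
opening: 0.0175
grip_force: 25.0
```

Call:
send_rows(
  plan=[
    [[0.82,-0.57,0],[0,0,0]],
    [[0.82,-0.57,0],[0,0,0]],
    [[0.82,-0.57,0],[0,0,0]],
    [[0.82,-0.57,0],[0,0,0]],
    [[0.38,-0.23,0],[0,0,0]],
    [[0,0,0],[0,0,0.11]],
    [[0,0,0],[0,0,0.11]],
    [[0,0,0],[0,0,0.11]],
    [[0,0,0],[0,0,0.11]],
    [[0,0,0],[0,0,0.11]],
  ],
)

```text
time: 11.1
tool_pos: [0.3997, -0.2455, 0.2017]
tool_rot: [3.141, -0.0, 2.955]
contact_force: [0.2, 0.2, -6.2]
opening: 0.0175
grip_force: 25.0
```

```bash
python3 st.py 6; python3 - <<'E'
from h import *
im,d=read_camera("wrist"); cv2.imwrite("pics/w3.png",im); c=cal("wrist"); np.savez("w3.npz",*c,d=d); W=cloud("w",d,c); z=W[...,2]
im2,_=read_camera("side"); a=im2[70:220,280:440]
cv2.imwrite("pics/w3s.png",np.hstack([cv2.resize(im[20:220,190:450],None,fx=2,fy=2,interpolation=2),cv2.resize(a,(427,400),interpolation=2)])[:,:800])
E
```

```text
11.4 pos [ 0.39983 -0.24556  0.20171] rot [3.1414 0.     2.9632] F [-0.111 -0.106 -5.357] sd [0.293 0.474 0.354] 0.01733887970424056 24.99927966389805
```

View pics/w3s.png

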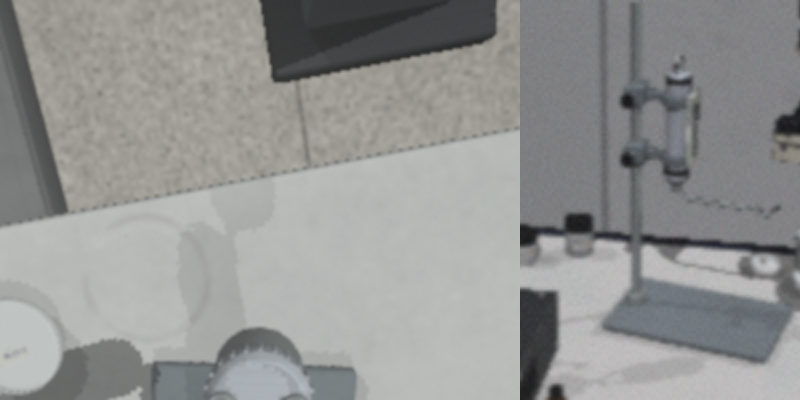

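The picture shows the lid below the camera's view centre with free desk ahead, and in the side view the gripper is just right of the hook tip (770,210); no contact. Advancing over the tip.

Call:
send_rows(
  plan=[
    [[-0.2,-0.01,0],[0,0,0]],
    [[-0.3,-0.01,0],[0,0,0]],
    [[-0.34,-0.01,0],[0,0,0]],
    [[-0.34,-0.01,0],[0,0,0]],
    [[-0.34,-0.02,0],[0,0,0]],
    [[-0.34,-0.02,0],[0,0,0]],
    [[-0.3,-0.01,0],[0,0,0]],
    [[-0.2,-0.01,0],[0,0,0]],
    [[0,0,0],[0,0,0]],
    [[0,0,0],[0,0,0]],
  ],
)

```text
time: 12.75
tool_pos: [0.4574, -0.2588, 0.2016]
tool_rot: [3.141, -0.0, 2.96]
contact_force: [-0.1, -0.1, -5.5]
opening: 0.0176
grip_force: 25.0
```

```bash
python3 st.py 5; cat > side.py <<'E'
import sys
from h import *
im,d=read_camera("side"); cv2.imwrite("pics/s.png",im); W=cloud("side",d); x,y,z=W[...,0],W[...,1],W[...,2]
k=(z>.1)&(z<.2)&(x>.43)&(x<.55)&(abs(y+.265)<.035); 
P=W[k]; h=P[(P[:,0]>.485)&(P[:,2]>.13)]; print("wire behind: n",len(h),"z",np.median(h[:,2]) if len(h) else None)
cv2.imwrite(sys.argv[1],cv2.resize(im[80:200,320:440],None,fx=4.9,fy=4.9,interpolation=cv2.INTER_CUBIC))
E
python3 side.py pics/s4.png
```

```text
13.0 pos [ 0.45739 -0.25885  0.20174] rot [3.1415e+00 1.0000e-04 2.9603e+00] F [-0.155 -0.068 -5.135] sd [0.699 0.297 0.461] 0.01729552286784223 24.999268914107233
wire behind: n 42 z 0.1681815322024915
```

View pics/s4.png

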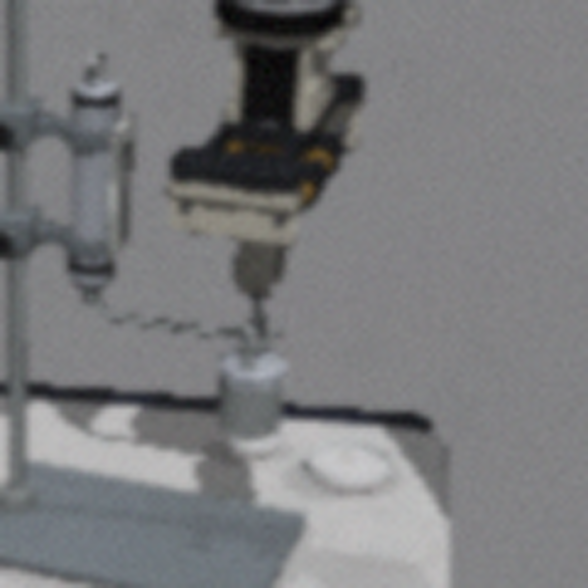

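Side view: the stirrup is over the hook, wire through the window at (255,335) and the turned-up tip at (277,335) outside it. Lowering slowly.

Call:
send_rows(
  plan=[
    [[0,0,0.1],[0,0,0]],
    [[0,0,0.1],[0,0,0]],
    [[0,0,0.1],[0,0,0]],
    [[0,0,0.1],[0,0,0]],
    [[0,0,0.1],[0,0,0]],
    [[0,0,0.06],[0,0,0]],
    [[0,0,0.06],[0,0,0]],
    [[0,0,0.06],[0,0,0]],
    [[0,0,0.06],[0,0,0]],
    [[0,0,0.06],[0,0,0]],
  ],
)

```text
time: 14.3
tool_pos: [0.4576, -0.2589, 0.1817]
tool_rot: [-3.142, 0.0, 2.96]
contact_force: [-0.2, -0.6, -5.8]
opening: 0.0171
grip_force: 25.0
```

Call:
send_rows(
  plan=[
    [[0,0,0.06],[0,0,0]],
    [[0,0,0.06],[0,0,0]],
    [[0,0,0.06],[0,0,0]],
    [[0,0,0.06],[0,0,0]],
    [[0,0,0.06],[0,0,0]],
    [[0,0,0.06],[0,0,0]],
    [[0,0,0.06],[0,0,0]],
    [[0,0,0.06],[0,0,0]],
    [[0,0,0.04],[0,0,0]],
    [[0,0,0.0],[0,0,0]],
  ],
)

```text
time: 15.55
tool_pos: [0.4576, -0.259, 0.1687]
tool_rot: [-3.142, 0.0, 2.96]
contact_force: [-0.4, -0.5, -2.4]
opening: 0.0176
grip_force: 25.0
```

```bash
python3 st.py 10;  python3 side.py pics/s5.png
```

```text
16.05 pos [ 0.45762 -0.25894  0.16875] rot [3.1416e+00 1.0000e-04 2.9605e+00] F [ 0.071 -0.349 -2.995] sd [0.667 0.444 0.471] 0.0170071479223894 24.999324524542317
wire behind: n 39 z 0.15211409086322125
```

Call:
send_rows(
  plan=[
    [[0,0,0.06],[0,0,0]],
    [[0,0,0.08],[0,0,0]],
    [[0,0,0.08],[0,0,0]],
    [[0,0,0.1],[0,0,0]],
    [[0,0,0.1],[0,0,0]],
    [[0,0,0.1],[0,0,0]],
    [[0,0,0.08],[0,0,0]],
    [[0,0,0.08],[0,0,0]],
    [[0,0,0.04],[0,0,0]],
    [[0,0,0.0],[0,0,0]],
  ],
)

```text
time: 17.35
tool_pos: [0.4576, -0.259, 0.1507]
tool_rot: [-3.142, 0.0, 2.96]
contact_force: [-1.2, -1.6, -0.0]
opening: 0.0173
grip_force: 25.0
```

```bash
python3 st.py 24;  python3 side.py pics/s5.png
```

```text
18.55 pos [ 0.45762 -0.25893  0.15073] rot [3.1415e+00 1.0000e-04 2.9604e+00] F [ 0.089 -0.864  0.21 ] sd [0.633 0.524 0.406] 0.016936436286646806 25.001139409141615
wire behind: n 39 z 0.1343118496736545
```

Call:
send_rows(
  plan=[
    [[0,-0.02,0],[0,0,0]],
    [[0,-0.02,0],[0,0,0]],
    [[0,0,0],[0,0,0]],
    [[0,0,0],[0,0,0]],
    [[0,0,0],[0,0,0]],
    [[0,0,0],[0,0,0]],
    [[0,0,0],[0,0,0]],
    [[0,0,0],[0,0,0]],
    [[0,0,0],[0,0,0]],
    [[0,0,0],[0,0,0]],
  ],
)

```text
time: 19.85
tool_pos: [0.4574, -0.2598, 0.1507]
tool_rot: [3.141, -0.0, 2.96]
contact_force: [0.9, 2.1, -0.1]
opening: 0.0172
grip_force: 25.0
```

```bash
python3 st.py 16
```

```text
20.65 pos [ 0.45739 -0.25981  0.15067] rot [ 3.1414 -0.      2.9604] F [0.647 2.253 0.024] sd [0.429 0.512 0.492] 0.017260836124914386 25.00362652936019
```

Call:
send_rows(
  plan=[
    [[0,0.014,0],[0,0,0]],
    [[0,0.014,0],[0,0,0]],
    [[0,0,0],[0,0,0]],
    [[0,0,0],[0,0,0]],
    [[0,0,0],[0,0,0]],
    [[0,0,0],[0,0,0]],
    [[0,0,0],[0,0,0]],
    [[0,0,0],[0,0,0]],
    [[0,0,0],[0,0,0]],
    [[0,0,0],[0,0,0]],
  ],
  force=3,
)

```text
time: 21.9
tool_pos: [0.4575, -0.2592, 0.1507]
tool_rot: [-3.142, 0.0, 2.96]
contact_force: [1.2, -1.2, 0.5]
opening: 0.0181
grip_force: 3.0
```

```bash
python3 st.py 12; python3 side.py pics/s5.png
```

```text
22.5 pos [ 0.45754 -0.25922  0.1507 ] rot [3.1416e+00 1.0000e-04 2.9604e+00] F [-0.387 -1.91  -0.063] sd [0.478 0.424 0.502] 0.01745916545548578 3.007050087035168
wire behind: n 38 z 0.13473854362495313
```

Call:
send_rows(
  plan=[
    [[0,0,0],[0,0,0]],
    [[0,0,0],[0,0,0]],
    [[0,0,0],[0,0,0]],
    [[0,0,0],[0,0,0]],
    [[0,0,0],[0,0,0]],
    [[0,0,0],[0,0,0]],
    [[0,0,0],[0,0,0]],
    [[0,0,0],[0,0,0]],
    [[0,0,0],[0,0,0]],
    [[0,0,0],[0,0,0]],
  ],
  gripper=-0.1,
)

```text
time: 23.8
tool_pos: [0.4575, -0.2592, 0.1507]
tool_rot: [3.141, 0.0, 2.96]
contact_force: [-0.5, 0.3, 0.3]
opening: 0.0414
grip_force: 0.0
```

```bash
python3 st.py 1; python3 side.py pics/s6.png
```

```text
23.85 pos [ 0.45755 -0.2592   0.1507 ] rot [3.1415e+00 1.0000e-04 2.9604e+00] F [0.648 0.191 0.446] sd [0. 0. 0.] 0.041441628507725696 0.0
wire behind: n 37 z 0.13526088495912342
```

View pics/s6.png

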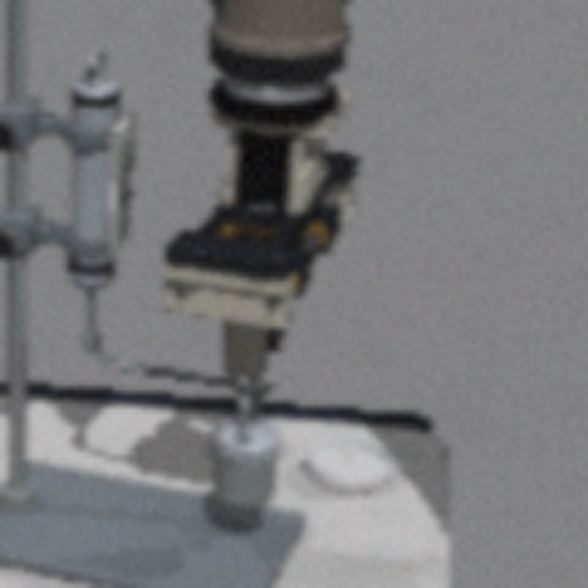

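The pot hangs upright at (245,470) with the fingers open around the knob. I keep still to let it settle.

Call:
send_rows(
  plan=[
    [[0,0,0],[0,0,0]],
    [[0,0,0],[0,0,0]],
    [[0,0,0],[0,0,0]],
    [[0,0,0],[0,0,0]],
    [[0,0,0],[0,0,0]],
    [[0,0,0],[0,0,0]],
    [[0,0,0],[0,0,0]],
    [[0,0,0],[0,0,0]],
    [[0,0,0],[0,0,0]],
    [[0,0,0],[0,0,0]],
  ],
)

```text
time: 25.15
tool_pos: [0.4575, -0.2592, 0.1507]
tool_rot: [3.142, 0.0, 2.96]
contact_force: [-0.6, 0.7, 0.4]
opening: 0.0412
grip_force: 0.0
```

Call:
send_rows(
  plan=[
    [[0,0,0],[0,0,0]],
    [[0,0,0],[0,0,0]],
    [[0,0,0],[0,0,0]],
    [[0,0,0],[0,0,0]],
    [[0,0,0],[0,0,0]],
    [[0,0,0],[0,0,0]],
    [[0,0,0],[0,0,0]],
    [[0,0,0],[0,0,0]],
    [[0,0,0],[0,0,0]],
    [[0,0,0],[0,0,0]],
  ],
)

```text
time: 26.4
tool_pos: [0.4575, -0.2592, 0.1507]
tool_rot: [3.141, 0.0, 2.96]
contact_force: [0.5, -1.0, -0.2]
opening: 0.0414
grip_force: 0.0
```

```bash
cat > knob.py <<'E'
from h import *
from scipy.spatial.transform import Rotation as Ro
for i in range(4):
    s=robot.observe(); p=s["tool_pos"]; c=cal("wrist"); im,d=read_camera("wrist"); W=cloud("w",d,c)
    T=Ro.from_euler("xyz",s["tool_rot"]).as_matrix(); q=(W-p)@T*1000
    t=(np.abs(q[...,0])<16)&(np.abs(q[...,1])<16)&(q[...,2]>-32)&(q[...,2]<-20)
    u=(np.abs(q[...,0])<30)&(np.abs(q[...,1])<30)&(q[...,2]>43)&(q[...,2]<53)
    f=lambda m: np.round([*cv2.minEnclosingCircle(q[m][:,:2].astype(np.float32))[0],cv2.minEnclosingCircle(q[m][:,:2].astype(np.float32))[1],np.median(q[m][:,2]),m.sum()],1) if m.any() else 0
    print(s["time"],"knob top tool mm",f(t),"lid",f(u))
E
python3 knob.py; python3 side.py pics/s7.png
```

```text
26.4 knob top tool mm [ 2.00e-01 -1.00e-01  8.80e+00 -2.44e+01  6.00e+02] lid [-2.000e-01 -1.300e+00  2.160e+01  4.900e+01  1.469e+03]
26.45 knob top tool mm [-0.00e+00  1.00e-01  9.00e+00 -2.45e+01  5.96e+02] lid [-2.000e-01 -1.300e+00  2.170e+01  4.900e+01  1.486e+03]
26.5 knob top tool mm [ 1.00e-01 -1.00e-01  8.90e+00 -2.45e+01  5.94e+02] lid [-1.000e-01 -1.200e+00  2.160e+01  4.900e+01  1.472e+03]
26.55 knob top tool mm [ 4.00e-01 -1.00e-01  8.90e+00 -2.46e+01  5.94e+02] lid [-2.000e-01 -1.300e+00  2.170e+01  4.900e+01  1.481e+03]
wire behind: n 38 z 0.13479024211284918
```

Call:
send_rows(
  plan=[
    [[0,0,0],[0,0,0]],
    [[0,0,0],[0,0,0]],
    [[0,0,0],[0,0,0]],
    [[0,0,0],[0,0,0]],
    [[0,0,0],[0,0,0]],
    [[0,0,0],[0,0,0]],
    [[0,0,0],[0,0,0]],
    [[0,0,0],[0,0,0]],
    [[0,0,0],[0,0,0]],
    [[0,0,0],[0,0,0]],
  ],
)

```text
time: 27.9
tool_pos: [0.4575, -0.2592, 0.1507]
tool_rot: [3.141, 0.0, 2.96]
contact_force: [-0.3, -0.5, 0.7]
opening: 0.0416
grip_force: 0.0
```

Call:
send_rows(
  plan=[
    [[0,0,0],[0,0,0]],
    [[0,0,0],[0,0,0]],
    [[0,0,0],[0,0,0]],
    [[0,0,0],[0,0,0]],
    [[0,0,0],[0,0,0]],
    [[0,0,0],[0,0,0]],
    [[0,0,0],[0,0,0]],
    [[0,0,0],[0,0,0]],
    [[0,0,0],[0,0,0]],
    [[0,0,0],[0,0,0]],
  ],
  gripper=-1,
  force=20,
)

```text
time: 29.15
tool_pos: [0.4575, -0.2592, 0.1507]
tool_rot: [3.142, 0.0, 2.96]
contact_force: [0.2, -0.3, -0.3]
opening: 0.0172
grip_force: 20.0
```

Call:
send_rows(
  plan=[
    [[0,0,-0.04],[0,0,0]],
    [[0,0,-0.08],[0,0,0]],
    [[0,0,-0.1],[0,0,0]],
    [[0,0,-0.1],[0,0,0]],
    [[0,0,-0.1],[0,0,0]],
    [[0,0,-0.1],[0,0,0]],
    [[0,0,-0.1],[0,0,0]],
    [[0,0,-0.08],[0,0,0]],
    [[0,0,-0.06],[0,0,0]],
    [[0,0,-0.06],[0,0,0]],
  ],
)

```text
time: 30.4
tool_pos: [0.4575, -0.2591, 0.1711]
tool_rot: [3.141, -0.0, 2.96]
contact_force: [0.7, -0.2, -3.0]
opening: 0.0174
grip_force: 20.0
```

```bash
python3 st.py 4; python3 side.py pics/s7.png; python3 knob.py | tail -1
```

```text
30.6 pos [ 0.45747 -0.25917  0.17121] rot [ 3.1414e+00 -1.0000e-04  2.9605e+00] F [ 0.435 -1.249 -3.003] sd [0.187 0.45  0.361] 0.017266542140040014 19.972881160610996
wire behind: n 38 z 0.15479086509493428
30.8 knob top tool mm [  10.4    0.    16.   -24.8 1005. ] lid [-1.000e-01 -1.000e+00  2.170e+01  4.900e+01  1.475e+03]
```

Call:
send_rows(
  plan=[
    [[0,0,-0.06],[0,0,0]],
    [[0,0,-0.08],[0,0,0]],
    [[0,0,-0.08],[0,0,0]],
    [[0,0,-0.08],[0,0,0]],
    [[0,0,-0.06],[0,0,0]],
    [[0,0,-0.06],[0,0,0]],
    [[0,0,-0.06],[0,0,0]],
    [[0,0,-0.06],[0,0,0]],
    [[0,0,-0.06],[0,0,0]],
    [[0,0,-0.06],[0,0,0]],
  ],
)

```text
time: 32.1
tool_pos: [0.4575, -0.2591, 0.1877]
tool_rot: [3.141, -0.0, 2.96]
contact_force: [0.6, -0.1, -5.5]
opening: 0.0173
grip_force: 20.0
```

Call:
send_rows(
  plan=[
    [[0,0,-0.06],[0,0,0]],
    [[0,0,-0.1],[0,0,0]],
    [[0,0,-0.1],[0,0,0]],
    [[0,0,-0.1],[0,0,0]],
    [[0,0,-0.1],[0,0,0]],
    [[0,0,-0.08],[0,0,0]],
    [[0,0,-0.04],[0,0,0]],
    [[0,0,0],[0,0,0]],
    [[0,0,0],[0,0,0]],
    [[0,0,0],[0,0,0]],
  ],
)

```text
time: 33.35
tool_pos: [0.4575, -0.2592, 0.2021]
tool_rot: [3.141, -0.0, 2.96]
contact_force: [-0.7, -0.4, -5.3]
opening: 0.0173
grip_force: 20.0
```

```bash
python3 st.py 4; python3 side.py pics/s7.png; python3 knob.py | tail -1
```

```text
33.55 pos [ 0.4575  -0.25918  0.20213] rot [ 3.1414e+00 -1.0000e-04  2.9604e+00] F [ 0.21  -0.206 -5.382] sd [0.403 0.7   0.217] 0.016946411157417074 19.96714274304395
wire behind: n 42 z 0.16807439846363534
33.75 knob top tool mm [ 1.08e+01 -1.00e-01  1.59e+01 -2.47e+01  9.98e+02] lid [-0.000e+00 -8.000e-01  2.160e+01  4.910e+01  1.403e+03]
```

View pics/s7.png

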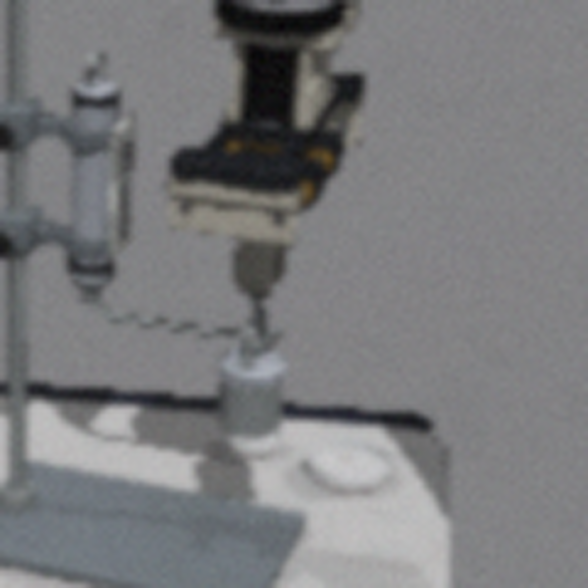

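The stirrup is clear above the saddle, wire still through the window at (250,335), hook back at zero. Backing out.

Call:
send_rows(
  plan=[
    [[0.2,0.01,0],[0,0,0]],
    [[0.3,0.01,0],[0,0,0]],
    [[0.34,0.01,0],[0,0,0]],
    [[0.34,0.02,0],[0,0,0]],
    [[0.34,0.02,0],[0,0,0]],
    [[0.34,0.02,0],[0,0,0]],
    [[0.3,0.01,0],[0,0,0]],
    [[0.2,0.01,0],[0,0,0]],
    [[0,0,0],[0,0,-0.11]],
    [[0,0,0],[0,0,-0.11]],
  ],
)

```text
time: 35.05
tool_pos: [0.3999, -0.2459, 0.2023]
tool_rot: [-3.141, 0.0, -2.972]
contact_force: [0.6, 0.7, -5.4]
opening: 0.0176
grip_force: 20.0
```

Call:
send_rows(
  plan=[
    [[0,0,0],[0,0,-0.11]],
    [[0,0,0],[0,0,-0.11]],
    [[0,0,0],[0,0,-0.11]],
    [[-0.4,0.28,0],[0,0,0]],
    [[-0.82,0.57,0],[0,0,0]],
    [[-0.82,0.57,0],[0,0,0]],
    [[-0.82,0.57,0],[0,0,0]],
    [[-0.82,0.57,0],[0,0,0]],
    [[-0.82,0.57,0],[0,0,0]],
    [[-0.82,0.57,0],[0,0,0]],
  ],
)

```text
time: 36.3
tool_pos: [0.4449, -0.0886, 0.2023]
tool_rot: [3.141, 0.0, -2.463]
contact_force: [-0.3, -0.5, -5.2]
opening: 0.0174
grip_force: 20.0
```

Call:
send_rows(
  plan=[
    [[-0.82,0.57,0],[0,0,0]],
    [[-0.82,0.57,0],[0,0,0]],
    [[-0.82,0.57,0],[0,0,0]],
    [[-0.82,0.57,0],[0,0,0]],
    [[-0.82,0.57,0],[0,0,0]],
    [[-0.82,0.57,0],[0,0,0]],
    [[-0.82,0.57,0],[0,0,0]],
    [[-0.38,0.23,0],[0,0,0]],
    [[0,0,0],[0,0,0]],
    [[0,0,0],[0,0,0]],
  ],
)

```text
time: 37.55
tool_pos: [0.4967, 0.0877, 0.2022]
tool_rot: [-3.142, -0.0, -2.46]
contact_force: [-1.0, -0.4, -5.2]
opening: 0.0173
grip_force: 20.0
```

```bash
python3 st.py 4; python3 knob.py | tail -2; python3 - <<'E'
from h import *
s=robot.observe(); c=cal("wrist"); im,d=read_camera("wrist"); cv2.imwrite("pics/w8.png",im); W=cloud("w",d,c)
k=(W[...,2]<.022)&(W[...,2]>.005)&(np.hypot(W[...,0]-.497,W[...,1]-.088)<.04)
print("seat floor seen",k.sum(),W[k].mean(0) if k.any() else 0)
print(proj("w",[.4969,.0883,.028],c))
E
```

```text
37.75 pos [0.49677 0.08753 0.20223] rot [-3.1416e+00 -1.0000e-04 -2.4601e+00] F [ 0.3   -0.475 -5.48 ] sd [0.79  0.596 0.382] 0.017116318228822633 19.98419884184841
37.85 knob top tool mm [  10.6   -0.    15.9  -24.8 1000. ] lid [-1.000e-01 -6.000e-01  2.170e+01  4.900e+01  1.605e+03]
37.9 knob top tool mm [ 10.8  -0.   16.  -24.7 987. ] lid [ 1.000e-01 -6.000e-01  2.160e+01  4.900e+01  1.585e+03]
seat floor seen 624 [0.49327153 0.08512729 0.01356477]
[319.01438474 182.8804982 ]
```

Call:
send_rows(
  plan=[
    [[-0.024,0.04,0.2],[0,0,0]],
    [[0,0,0.4],[0,0,0]],
    [[0,0,0.5],[0,0,0]],
    [[0,0,0.5],[0,0,0]],
    [[0,0,0.5],[0,0,0]],
    [[0,0,0.4],[0,0,0]],
    [[0,0,0.24],[0,0,0]],
    [[0,0,0.1],[0,0,0]],
    [[0,0,0],[0,0,0]],
    [[0,0,0],[0,0,0]],
  ],
)

```text
time: 39.25
tool_pos: [0.4971, 0.0894, 0.1316]
tool_rot: [-3.141, 0.001, -2.459]
contact_force: [0.5, -0.0, -4.8]
opening: 0.0169
grip_force: 20.0
```

Call:
send_rows(
  plan=[
    [[0,0,0.06],[0,0,0]],
    [[0,0,0.08],[0,0,0]],
    [[0,0,0.08],[0,0,0]],
    [[0,0,0.08],[0,0,0]],
    [[0,0,0.08],[0,0,0]],
    [[0,0,0.06],[0,0,0]],
    [[0,0,0],[0,0,0]],
    [[0,0,0],[0,0,0]],
    [[0,0,0],[0,0,0]],
    [[0,0,0],[0,0,0]],
  ],
)

```text
time: 40.5
tool_pos: [0.4968, 0.0894, 0.1203]
tool_rot: [-3.142, 0.0, -2.459]
contact_force: [0.2, -0.6, -4.4]
opening: 0.0177
grip_force: 20.0
```

```bash
python3 st.py 6
```

```text
40.8 pos [0.49679 0.08937 0.12025] rot [ 3.1416e+00  1.0000e-04 -2.4588e+00] F [-0.192  0.013 -5.491] sd [0.821 0.522 0.4  ] 0.017008525568224776 19.984277128824033
```

Call:
send_rows(
  plan=[
    [[0,0,0.06],[0,0,0]],
    [[0,0,0.06],[0,0,0]],
    [[0,0,0.06],[0,0,0]],
    [[0,0,0.06],[0,0,0]],
    [[0,0,0.06],[0,0,0]],
    [[0,0,0.04],[0,0,0]],
    [[0,0,0.03],[0,0,0]],
    [[0,0,0],[0,0,0]],
    [[0,0,0],[0,0,0]],
    [[0,0,0],[0,0,0]],
  ],
)

```text
time: 42.05
tool_pos: [0.4968, 0.0894, 0.111]
tool_rot: [-3.142, 0.0, -2.459]
contact_force: [-0.1, 0.2, -5.5]
opening: 0.0172
grip_force: 20.0
```

```bash
python3 st.py 6
```

```text
42.35 pos [0.4968  0.08938 0.111  ] rot [ 3.1415e+00  1.0000e-04 -2.4588e+00] F [ 0.107  0.043 -5.098] sd [0.429 0.621 0.34 ] 0.01748298480682544 19.98432036372833
```

Nearly down; a last careful millimetre.

Call:
send_rows(
  plan=[
    [[0,0,0.015],[0,0,0]],
    [[0,0,0.015],[0,0,0]],
    [[0,0,0],[0,0,0]],
    [[0,0,0],[0,0,0]],
    [[0,0,0],[0,0,0]],
    [[0,0,0],[0,0,0]],
    [[0,0,0],[0,0,0]],
    [[0,0,0],[0,0,0]],
    [[0,0,0],[0,0,0]],
    [[0,0,0],[0,0,0]],
  ],
)

```text
time: 43.6
tool_pos: [0.497, 0.0893, 0.1105]
tool_rot: [-3.141, 0.001, -2.459]
contact_force: [0.1, -1.7, 3.7]
opening: 0.0174
grip_force: 20.0
```

```bash
python3 st.py 6
```

```text
43.9 pos [0.49705 0.08935 0.11048] rot [-3.1411e+00  6.0000e-04 -2.4588e+00] F [ 0.386 -0.419  4.896] sd [0.39  0.401 0.658] 0.017404313827331562 19.997635270119645
```

The pot is on the floor at the expected height. Releasing and withdrawing.

Call:
send_rows(
  plan=[
    [[0,0,-0.015],[0,0,0]],
    [[0,0,0],[0,0,0]],
    [[0,0,0],[0,0,0]],
    [[0,0,0],[0,0,0]],
    [[0,0,0],[0,0,0]],
    [[0,0,0],[0,0,0]],
    [[0,0,0],[0,0,0]],
    [[0,0,0],[0,0,0]],
    [[0,0,0],[0,0,0]],
    [[0,0,0],[0,0,0]],
  ],
  gripper=0.2,
)

```text
time: 45.15
tool_pos: [0.4968, 0.0894, 0.1106]
tool_rot: [3.142, 0.0, -2.459]
contact_force: [0.2, 0.3, -0.5]
opening: 0.055
grip_force: 0.0
```

Call:
send_rows(
  plan=[
    [[0,0,-0.2],[0,0,0]],
    [[0,0,-0.5],[0,0,0]],
    [[0,0,-0.8],[0,0,0]],
    [[0,0,-0.8],[0,0,0]],
    [[0,0,-0.8],[0,0,0]],
    [[0,0,-0.8],[0,0,0]],
    [[0,0,-0.5],[0,0,0]],
    [[0,0,-0.2],[0,0,0]],
    [[0,0,0],[0,0,0]],
    [[0,0,0],[0,0,0]],
  ],
)

```text
time: 46.4
tool_pos: [0.4964, 0.0894, 0.2249]
tool_rot: [3.141, -0.001, -2.459]
contact_force: [-0.1, -0.1, 0.1]
opening: 0.0551
grip_force: 0.0
```

```bash
python3 look.py; python3 side.py pics/s9.png
```

```text
46.4 [0.49642907 0.08935181 0.22492085] [ 3.14074383e+00 -9.88760181e-04 -2.45880422e+00] [-0.07306819 -0.08167518  0.13083205]
top ((497.21923828125, 89.008544921875), 8.547385215759277)
lid ((497.5064392089844, 88.54154968261719), 21.613109588623047)
0.066 12 [ 1.8 13.6] [ 0.7 11.2] [ 2.5 16.9]
0.066 12 [  2.8 -14.3] [  1.9 -16.6] [  3.4 -12. ]
0.075 8 [ 1.8 13.6] [ 1. 11.] [ 2.3 16.2]
0.075 10 [  2.6 -13.9] [  1.7 -16.8] [  3.4 -11.7]
0.084 25 [ 0.6 13.5] [-2.9  9.6] [ 2.5 16.1]
0.084 27 [  1.  -13.9] [ -2.8 -16.9] [ 3.3 -8.2]
0.089 24 [0.5 9.3] [-2.2  5.3] [ 2.7 13.8]
0.089 22 [ 1.  -9.6] [ -2.2 -13.4] [ 3.2 -6.1]
wire behind: n 0 z None
```

View pics/w2.png

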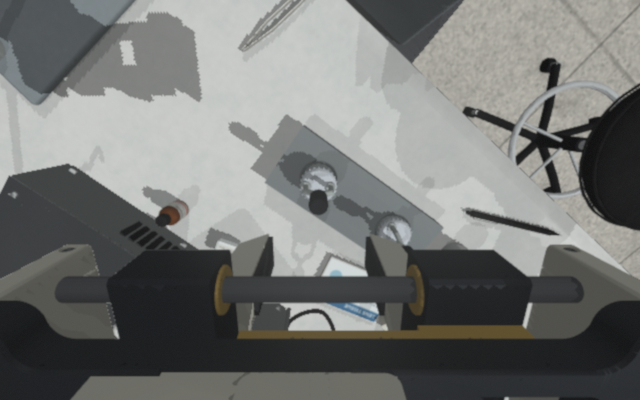

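The pot stands upright in its seat, lid at (320,180) and knob top at (317,203), as at the start. The short pot at (390,230) is undisturbed.

```bash
python3 -c "
from cell import robot; print(robot.hand_in())"
```

```text
the job is handed in; nothing more can be done
None
```

I hung the tall pot (about 0.55 kg) on the spring scale, let go and kept off for over 4 s while it hung still, then eased it off and put it back upright in its own seat; I handed the job in at about 46.5 s, and the hand-in gave no verdict.

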